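# Switch on the warming plate in order

### The job

Switch on the warming plate in its start-up order with light fingertip presses: first the round mains key, then the square key, last the long bar-shaped key. Press each one straight down, gently, most of the way or fully, so that it stays down, and never a key before its turn. Pick nothing up and leave the cup and everything else standing where it is.

Things in the scene. Friction and masses are not known exactly. Their poses are not given: they have to be found in the camera images.
- warmer: grey table-top warming plate, fixed to the worktop, 180 mm deep (its x) and 260 mm wide (its y); origin at the middle of its underside, x pointing away from the key side, z up. A black control panel, 45 mm above the worktop, lies along its front (-x) edge, with three keys in a row 78 mm apart, their centres 55 mm in front of the origin; which key is in which place varies. Behind the panel lies the steel plate, 49 mm above the worktop
- mains_switch: fixed switch with the round cap, 32 mm across; a 44 x 62 x 3 mm dark steel frame on the panel, with the key in it; origin at the middle of the frame's underside, 45 mm above the worktop; axes as the warming plate's
- mains_top (a point): middle of the top face of the switch's key (round cap, 32 mm across, light grey); 59 mm above the worktop when the key is up; z up; moves down with the key
- mains_key (a joint): how far the key is down, m: about 0 when up, 0.008 at its stop, where its top is still 3 mm above the frame. It yields to about 3 N straight down all the way to a hard stop, has no spring and stays where it is left
- low_switch: fixed switch with the square cap, 28 x 28 mm; a 44 x 62 x 3 mm dark steel frame on the panel, with the key in it; origin at the middle of the frame's underside, 45 mm above the worktop; axes as the warming plate's
- low_top (a point): middle of the top face of the switch's key (square cap, 28 x 28 mm, light grey); 59 mm above the worktop when the key is up; z up; moves down with the key
- low_key (a joint): how far the key is down, m: about 0 when up, 0.008 at its stop, where its top is still 3 mm above the frame. It yields to about 3 N straight down all the way to a hard stop, has no spring and stays where it is left
- boost_switch: fixed switch with the long bar-shaped cap, 50 mm along y, 16 mm along x; a 44 x 62 x 3 mm dark steel frame on the panel, with the key in it; origin at the middle of the frame's underside, 45 mm above the worktop; axes as the warming plate's
- boost_top (a point): middle of the top face of the switch's key (long bar-shaped cap, 50 mm along y, 16 mm along x, light grey); 59 mm above the worktop when the key is up; z up; moves down with the key
- boost_key (a joint): how far the key is down, m: about 0 when up, 0.008 at its stop, where its top is still 3 mm above the frame. It yields to about 3 N straight down all the way to a hard stop, has no spring and stays where it is left
- cup: white patterned cup, 62 mm wide, 52 mm tall, with a side handle, standing on the steel part of the warming plate; origin level with its underside, 13 mm from the middle of its bowl toward the handle (its -y); leave it
- garlic: garlic bulb, 60 mm wide, 59 mm tall; origin under its centre; leave it
- jar: glass jar with a black cap, 63 mm wide, 94 mm tall; origin under its centre; leave it
- tin: food tin, 75 mm wide, 58 mm tall; origin under its centre; leave it
- salt: small salt mill, 44 mm wide, 90 mm tall; origin under its centre; leave it
- lemon: lemon, 71 x 53 x 51 mm; origin under its centre; leave it
- jug: glass coffee jug with black lid and handle, 132 x 151 mm, 126 mm tall, standing on the dark hob; origin under its centre; leave it
Not all that is in view belongs to the job. What is shaped like the cup but green or pink is not meant.

How it is judged:
By the outcome, as a careful person would: the job done as asked, in the order asked, and still so for the second after the job is handed in, with the robot touching nothing.
It also fails if it takes over 51 s, if anything falls off the work surface, if the arm or the gripper's body presses on something with over 40 N, if the wrist force passes 120 N, or if a joint passes its speed limit or range.

### The arm

A 6-joint arm with a two-finger parallel gripper is mounted at the origin on a cart in front of the work surface, level with it; the furniture and walls round the work are solid. World frame = base frame: x ahead of the robot, y to its left, z up, the work surface at z = 0. Lengths are in m, angles in rad, forces in N, time in s.
With the tool pointing down it reaches from about 0.425 to 0.95 m from the base axis. Payload 3.5 kg.
Tool frame: the origin (TCP) lies on the centre line of the jaws, within the pads' length; the fingertips stand 14 mm ahead of it and the grasp point (between the pads) lies 5 mm behind it (ctrl.finger_overhang is the distance from the TCP to the fingertips, in m); z points along the fingers, y is the line along which they close (so a half turn about z gives the same grasp; the last joint's range is limited). The gripper opens to 85 mm and grips with 20 to 120 N. Pads are 22 mm wide; open, the fingers measure 114 mm over their backs; the gripper's body (76 mm by 85 mm) begins 54 mm behind the grasp point. The pads swing forward as they close: fully open they stand 13 mm farther back than shut.
Start: joints at [1.149, 0.286, 1.577, -0, 1.279, -0.15], TCP at [0.181, 0.65, 0.245] pointing down, gripper open.
Joint ranges: [-2.77, 2.77], [-0.9, 2.22], [0.21, 2.48], [-1.53, 4.67], [0.24, 2.81], [-2.84, 2.84]. Speed limits (rad/s): [2.79, 2.79, 3.14, 3.14, 3.14, 3.14].

### API

Orientations are given as a unit quaternion [x, y, z, w].
In Python, from plant import ctrl gives the robot as it stands.
- The arm moves only by the tool send_rows, never from a script. Its argument "moves" is text: rows parted by semicolons, each of 7 numbers parted by spaces: the turn, a rotation vector about the tool's x, y, z in units of 360 degrees (1.0 is 360 degrees), then the shift along the tool's x, y, z in units of 20 cm (1.0 is 20 cm), then the gripper's target within -1 to 1 (fully open at 1, half-way at 0, shut at -1). A call has 1 to 12 rows; each row is the pose to reach, as a shift and turn from the pose commanded when the call began, along the tool's axes at that moment, turning the shorter way round; what a row does not reach only later rows make up. A row lasts 1/8 s, in which the tool goes at most 62.5 mm and 10.7 degrees, less where a joint would pass 70% of its speed; a pose out of reach is approached as far as the arm can. A call with a number of a shift or a turn outside -1 to 1 is refused whole. A call with a gripper value outside its range is refused whole. The fingers move at their own pace and stop on an object; "newtons" is the grip in N (left out, the last holds). Time passes only in rows, so rows that repeat a pose let the fingers close. It gives the time, the measured TCP pose, the force, the opening and the grip force at its end, in the units of the state.
- ctrl.get_state(): the state, without advancing time (a new reading comes with each control period).
- ctrl.read_camera(name): name is "scene" or "top" or "wrist"; returns a dict with "image" (400x640x3 uint8, red, green, blue), "fovy" (degrees; the focal length in pixels is half the picture's height over the tangent of half this angle, whatever the lens; pixels are square), "cx", "cy" (the principal point, pixels), "extrinsics" (4x4, takes a point from camera to world coordinates). Camera axes: x right, y up, looking along -z (the intrinsics and any distortion apply to the point x, -y, -z); pixel columns grow to the right and rows downward; lengths in m; the calibration is good to about 2 mm. The wrist camera is an equidistant fisheye: a pixel r from the principal point sees the ray r / f radians off the axis. A picture is of the moment at which its call begins. There is no depth.
- ctrl.sign_off(): hands the job in; it is judged then, once.
The state is a dict: "time": time; "qpos": joint angles; "dq": joint speeds; "joint_efforts": joint torques, N m; "eef_pos": TCP position; "tcp_rot": TCP orientation; "contact_force": force on the tool from outside, world axes, zero at the start; "wrist_torque": the same for the moment, N m; "opening": opening from 0.0 (shut) to 1.0 (fully open); "finger_force": force on a finger pad.
Only numpy, scipy, OpenCV 4.12 (cv2) and the standard library are available. Lean on these libraries where they do the work, as an engineer would, in place of code of your own. Each camera call takes 0.05 s, during which the arm holds its last target. There are 200 camera calls.

## Working session

There is one attempt and no reset: what is moved stays moved. The work goes in short steps, Python scripts to look and compute and a tool call to move; the robot and the scene stay as the last step left them, time stands still between calls to the robot, and variables do not carry over. Pictures are saved under pics/ and viewed, at most 10 in all, crops included, and the job is handed in when it is done.

Besides the shell and the picture viewer there is one more tool, called after "Call:" in YAML: its name, and indented under it one key for each argument. send_rows: Moves the arm, as the interface text tells. Its arguments: {"type":"object","properties":{"moves":{"type":"string"},"newtons":{"type":"number"}},"required":["moves"]}

```bash
mkdir -p pics
cat > h.py <<'E'
import numpy as np, cv2
from plant import ctrl
def shot(n,f):
    c=ctrl.read_camera(n); cv2.imwrite(f,c["image"][:,:,::-1]); np.savez(f+'.npz',**{k:c[k] for k in("fovy","cx","cy","extrinsics")}); return c
def pix2w(c,u,v,z,fish=False):
    f=200/np.tan(np.radians(float(c["fovy"]))/2); x=u-float(c["cx"]); y=v-float(c["cy"])
    if fish:
        r=np.hypot(x,y); t=r/f; d=np.array([x/r*np.sin(t),-y/r*np.sin(t),-np.cos(t)])
    else: d=np.array([x/f,-y/f,-1])
    E=np.array(c["extrinsics"]); d=E[:3,:3]@d; o=E[:3,3]
    return o+d*(z-o[2])/d[2]
E
python3 - <<'E'
from h import *
for n in("scene","top"):
    c=shot(n,f"pics/{n}0.png"); print(n,c["fovy"],c["cx"],c["cy"],np.round(c["extrinsics"],3).tolist())
print(ctrl.get_state(), ctrl.finger_overhang)
E
```

```text
scene 45.51001865193981 322.6366822019274 197.52645457080422 [[0.79, 0.434, -0.434, -0.025], [-0.613, 0.579, -0.538, -0.876], [0.018, 0.691, 0.723, 1.111], [0.0, 0.0, 0.0, 1.0]]
top 52.36138548838796 311.9756530856969 199.96448500152675 [[-0.018, 0.99, -0.143, 0.401], [-1.0, -0.021, -0.02, -0.142], [-0.022, 0.142, 0.99, 1.4], [0.0, 0.0, 0.0, 1.0]]
{'time': 0.1, 'qpos': array([ 1.14901160e+00,  2.87100905e-01,  1.57803937e+00, -1.18780709e-06,
        1.27860197e+00, -1.50031943e-01]), 'dq': array([-0.00064961, -0.00182266, -0.00395482,  0.00016306,  0.00018127,
       -0.0018542 ]), 'joint_efforts': array([ 8.33927443e-04, -4.07296622e+01, -2.93698132e+01, -1.29030122e-04,
        3.44828200e-03, -1.42790004e-06]), 'eef_pos': array([0.18094113, 0.64970693, 0.24406483]), 'tcp_rot': array([ 1.35458429e-01,  9.90782448e-01, -1.03132840e-03, -3.02578929e-04]), 'contact_force': array([0.42422045, 0.28779815, 0.35044627]), 'wrist_torque': array([-0.01481177, -0.03626689,  0.06662969]), 'finger_force': 0.0, 'opening': 1.0002575659081756} 0.014
```

View pics/top0.png

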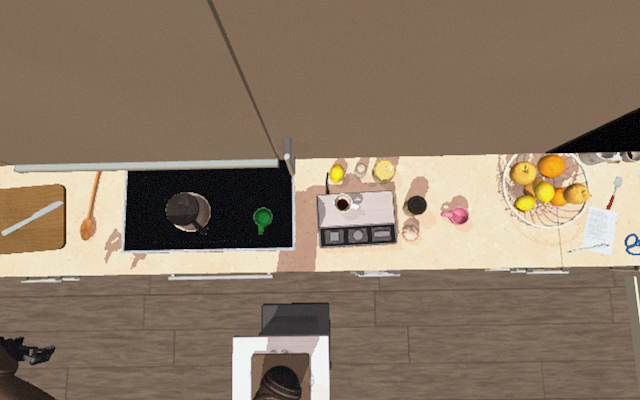

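View pics/scene0.png

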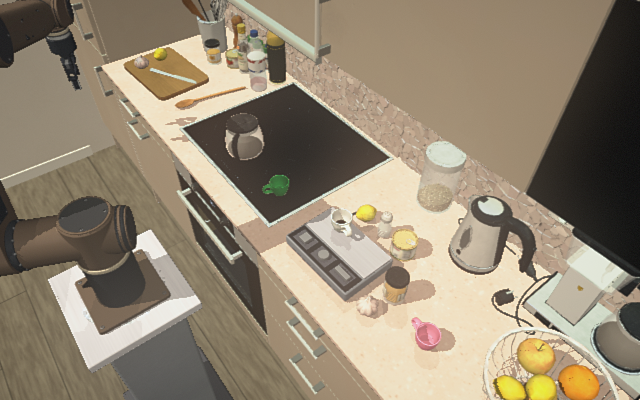

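The top view shows the warmer at about (357,218), with its panel row of keys at (334,236), (358,236) and (381,235). The cup is at (345,202), and there is a tin, jar, garlic, salt and lemon around it. The green cup (263,217) and pink cup (458,215) are decoys. The scene view shows the keys at about (307,240), (323,254) and (341,269). Next I'll take a close crop to tell the keys apart.

Run:
```python
from h import *
a=cv2.imread("pics/top0.png")[180:255,305:410]; b=cv2.imread("pics/scene0.png")[200:305,275:400]
a=cv2.resize(a,(784,560),interpolation=cv2.INTER_CUBIC)
cv2.imwrite("pics/cropt.png",a)
b=cv2.resize(b,None,fx=5,fy=5,interpolation=cv2.INTER_CUBIC); cv2.imwrite("pics/crops.png",b)
c=np.load("pics/top0.png.npz")
for p in[(334,236),(358,236),(381,235)]: print(pix2w(c,*p,.059))
c=np.load("pics/scene0.png.npz")
for p in[(307,240),(323,254),(341,269)]: print(pix2w(c,*p,.059))
```

```text
[ 0.473573   -0.18514053  0.059     ]
[ 0.47209119 -0.26378869  0.059     ]
[ 0.47394258 -0.33910215  0.059     ]
[ 0.47024451 -0.19838912  0.059     ]
[ 0.47612618 -0.26407498  0.059     ]
[ 0.48394463 -0.33236247  0.059     ]
```

View pics/cropt.png

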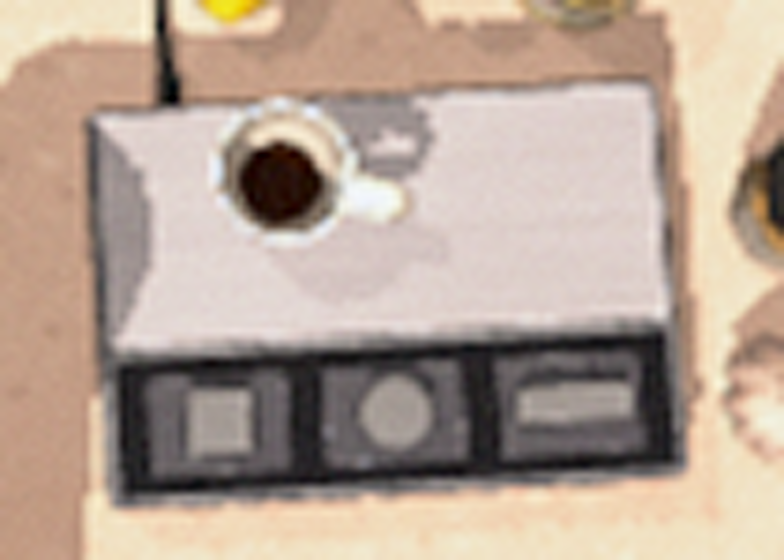

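View pics/crops.png

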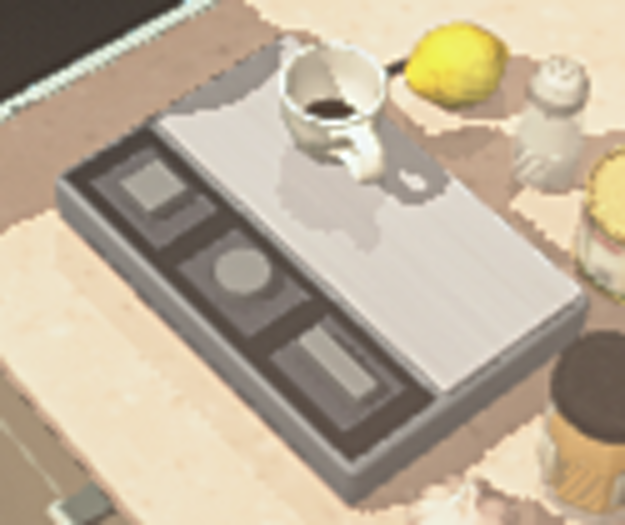

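```bash
cat > m.py <<'E'
from h import *
P={"sq":[(221,423),(153,187)],"rd":[(396,411),(243,272)],"bar":[(576,402),(338,360)]}
ct=np.load("pics/top0.png.npz"); cs=np.load("pics/scene0.png.npz")
E
python3 - <<'E'
from m import *
from scipy.spatial.transform import Rotation as R
A={}
for k,(a,b) in P.items():
    t=pix2w(ct,305+(a[0]+.5)/7.467-.5,180+(a[1]+.5)/7.467-.5,.059); s=pix2w(cs,275+(b[0]+.5)/5-.5,200+(b[1]+.5)/5-.5,.059)
    print(k,t.round(4),s.round(4)); A[k]=(t+s)/2
d=A["sq"]-A["bar"]; print(np.linalg.norm(d),np.degrees(np.arctan2(-d[0],d[1])))
s=ctrl.get_state(); R0=R.from_quat(s["tcp_rot"]); print(R0.as_matrix().round(3).tolist())
for w in([.42,.35,.245],[*A["rd"][:2],.245],[*A["rd"][:2],.15]): print(w,R0.inv().apply(np.array(w)-s["eef_pos"])/.2)
E
```

```text
sq [ 0.4729 -0.1857  0.059 ] [ 0.4726 -0.1867  0.059 ]
rd [ 0.4767 -0.2626  0.059 ] [ 0.4766 -0.2644  0.059 ]
bar [ 0.4791 -0.3416  0.059 ] [ 0.4812 -0.3408  0.059 ]
0.15521620019957616 2.738388465618
[[-0.963, 0.268, -0.001], [0.268, 0.963, -0.002], [0.0, -0.002, -1.0]]
[0.42, 0.35, 0.245] [-1.55366484 -1.12270844 -0.00278685]
[np.float64(0.47661587720392196), np.float64(-0.263519424865836), 0.245] [-2.64976104e+00 -4.00174055e+00  2.98194242e-03]
[np.float64(0.47661587720392196), np.float64(-0.263519424865836), 0.15] [-2.64991313 -4.00073088  0.47798084]
```

The two cameras agree within 2 mm. The outer keys measure 155.2 mm apart against an expected 156, and the yaw is about 2.7°. From left to right they are square, round, bar. I'll shut the fingers and move over the round key.

Call:
send_rows:
  moves: "-0 0 0 -0.26 -0.19 0 -1; 0 0 0 -0.52 -0.38 0 -1; 0 0 0 -0.777 -0.561 0 -1; 0 0 0 -0.777 -0.561 0 -1"
  newtons: 20

```text
time: 0.6
eef_pos: [0.3028, 0.4976, 0.2448]
tcp_rot: [0.138, 0.99, -0.001, -0.0]
contact_force: [-0.3, 0.3, -0.6]
opening: 0.144
finger_force: 0.0
```

Call:
send_rows:
  moves: "0 0 0 -0.26 -0.19 0 -1; 0 0 0 -0.52 -0.38 0 -1; 0 0 0 -0.777 -0.561 0 -1; 0 0 0 -0.777 -0.561 0 -1"

```text
time: 1.1
eef_pos: [0.422, 0.3487, 0.2451]
tcp_rot: [0.138, 0.99, -0.0, -0.0]
contact_force: [-0.9, 0.6, -0.5]
opening: 0.0
finger_force: 0.0
```

Call:
send_rows:
  moves: "0 0 0 -0.1 -0.26 0 -1; 0 0 0 -0.2 -0.52 0 -1; 0 0 0 -0.3 -0.78 0 -1; 0 0 0 -0.365 -0.96 0 -1; 0 0 0 -0.365 -0.96 0 -1"

```text
time: 1.72
eef_pos: [0.439, 0.1456, 0.2452]
tcp_rot: [0.137, 0.991, 0.0, -0.0]
contact_force: [0.4, 0.9, 0.1]
opening: 0.006
finger_force: 0.0
```

Call:
send_rows:
  moves: "0 0 0 -0.1 -0.26 0 -1; 0 0 0 -0.2 -0.52 0 -1; 0 0 0 -0.3 -0.78 0 -1; 0 0 0 -0.365 -0.96 0 -1; 0 0 0 -0.365 -0.96 0 -1"

```text
time: 2.35
eef_pos: [0.4585, -0.0587, 0.2453]
tcp_rot: [0.136, 0.991, 0.0, -0.0]
contact_force: [0.8, 0.8, 0.5]
opening: -0.001
finger_force: 0.0
```

Call:
send_rows:
  moves: "0 0 -0.015 -0.1 -0.26 0 -1; 0 0 -0.03 -0.2 -0.52 0 -1; 0 0 -0.045 -0.3 -0.78 0 -1; 0 0 -0.051 -0.365 -0.96 0 -1; 0 0 -0.051 -0.365 -0.96 0 -1; 0 0 -0.051 -0.365 -0.96 0.4 -1; 0 0 -0.051 -0.365 -0.96 0.4 -1; 0 0 -0.051 -0.365 -0.96 0.4 -1"

```text
time: 3.35
eef_pos: [0.4765, -0.2608, 0.164]
tcp_rot: [-0.025, 1.0, 0.001, -0.001]
contact_force: [0.2, -0.0, 0.2]
opening: -0.002
finger_force: 0.0
```

```bash
cat > st.py <<'E'
from m import *
from scipy.spatial.transform import Rotation as R
T={"sq":[.4727,-.1860],"rd":[.4765,-.2636],"bar":[.4802,-.3413]}
s=ctrl.get_state(); R0=R.from_quat(s["tcp_rot"]); print(s["time"],s["eef_pos"],R0.as_matrix().round(3).tolist(),s["contact_force"],s["opening"])
for k,w in T.items(): print(k,R0.inv().apply(np.array(w+[.12])-s["eef_pos"])/.2)
E
python3 st.py; python3 -c "
from h import *
shot('wrist','pics/w1.png');shot('scene','pics/s1.png')
a=cv2.imread('pics/w1.png');b=cv2.imread('pics/s1.png')[170:320,230:430]
cv2.imwrite('pics/m1.png',np.vstack([cv2.resize(a,(480,300)),cv2.resize(b,(480,300))]))"
```

```text
3.35 [ 0.4764621  -0.26077423  0.1640147 ] [[-0.999, -0.051, -0.003], [-0.051, 0.999, 0.003], [0.003, 0.003, -1.0]] [ 0.22261141 -0.04536374  0.22412965] -0.0023225241123658487
sq [-0.00071373  0.37370374  0.2211579 ]
rd [-6.13207999e-05 -1.47590110e-02  2.20032232e-01]
bar [ 0.00111574 -0.40369583  0.21890659]
```

View pics/m1.png

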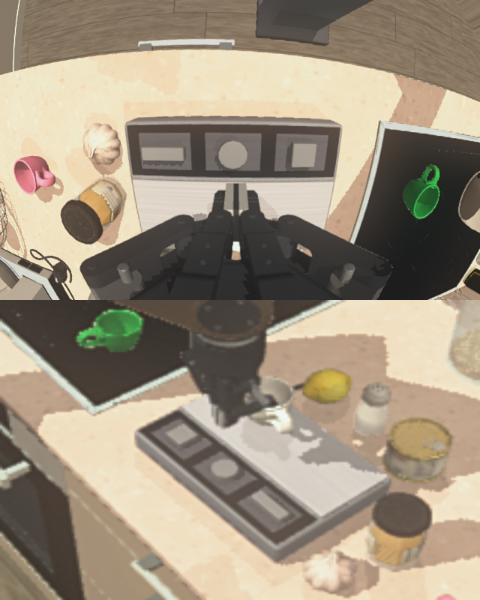

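The wrist view (half-montage, at ×0.75) shows the bar at (163,153), round at (232,155) and square at (302,155). The closed fingertips are clear and the cup hasn't moved. I'll cross-check these with the wrist camera.

```bash
python3 -c "
from h import *
c=np.load('pics/w1.png.npz')
for p in[(302.5,155),(232.5,155),(163,154)]: print(pix2w(c,(p[0]+.5)*4/3-.5,(p[1]+.5)*4/3-.5,.059,True))
a=cv2.cvtColor(cv2.imread('pics/w1.png'),cv2.COLOR_BGR2GRAY)[180:235,195:445]
# bright caps
n,l,st,ce=cv2.connectedComponentsWithStats((a>125).astype(np.uint8))
for i in range(1,n):
  if 300<st[i,4]<3000: print(st[i],pix2w(c,ce[i,0]+195,ce[i,1]+180,.059,True))
"
```

```text
[ 0.47302888 -0.1871039   0.059     ]
[ 0.47674638 -0.2631992   0.059     ]
[ 0.4795567  -0.33914362  0.059     ]
[  97    8   38   37 1115] [ 0.47610034 -0.26304726  0.059     ]
[194  11  34  32 984] [ 0.47269322 -0.18573466  0.059     ]
[  0  16  50  19 886] [ 0.47886673 -0.33767239  0.059     ]
```

All three cameras agree. I'll descend to just above the key.

Call:
send_rows:
  moves: "0 0 0 0 -0.013 0.2 -1; 0 0 0 0 -0.013 0.37 -1; 0 0 0 0 -0.013 0.37 -1; 0 0 0 0 -0.013 0.37 -1"

```text
time: 3.95
eef_pos: [0.4783, -0.2667, 0.094]
tcp_rot: [-0.024, 1.0, -0.001, 0.002]
contact_force: [0.7, 0.4, 0.6]
opening: -0.0
finger_force: 0.0
```

Call:
send_rows:
  moves: "0 0 0 0 0 0.02 -1; 0 0 0 0 0 0.04 -1; 0 0 0 0 0 0.06 -1; 0 0 0 0 0 0.075 -1; 0 0 0 0 0 0.075 -1; 0 0 0 0 0 0.075 -1"

```text
time: 4.7
eef_pos: [0.4768, -0.2656, 0.0763]
tcp_rot: [-0.024, 1.0, 0.0, -0.0]
contact_force: [0.2, -0.1, 0.2]
opening: -0.002
finger_force: 0.0
```

Call:
send_rows:
  moves: "0 0 0 0 0 0.006 -1; 0 0 0 0 0 0.012 -1; 0 0 0 0 0 0.018 -1; 0 0 0 0 0 0.025 -1; 0 0 0 0 0 0.025 -1"

```text
time: 5.32
eef_pos: [0.4768, -0.2656, 0.0714]
tcp_rot: [-0.024, 1.0, 0.0, -0.0]
contact_force: [-0.7, 0.6, 1.2]
opening: -0.001
finger_force: 0.7
```

Call:
send_rows:
  moves: "0 0 0 0 0 0.005 -1; 0 0 0 0 0 0.01 -1; 0 0 0 0 0 0.01 -1"

```text
time: 5.7
eef_pos: [0.4768, -0.2656, 0.0693]
tcp_rot: [-0.024, 1.0, -0.0, 0.0]
contact_force: [0.4, 0.3, 2.4]
opening: -0.003
finger_force: 0.8
```

Contact came at about 0.073 m with roughly 3 N, as expected. The stop should be at about 0.065.

Call:
send_rows:
  moves: "0 0 0 0 0 0.005 -1; 0 0 0 0 0 0.01 -1; 0 0 0 0 0 0.015 -1; 0 0 0 0 0 0.015 -1"

```text
time: 6.2
eef_pos: [0.4768, -0.2656, 0.0662]
tcp_rot: [-0.024, 1.0, -0.0, 0.0]
contact_force: [-0.4, 0.3, 1.5]
opening: -0.001
finger_force: 0.6
```

Call:
send_rows:
  moves: "0 0 0 0 0 0.004 -1; 0 0 0 0 0 0.004 -1"

```text
time: 6.45
eef_pos: [0.4768, -0.2656, 0.0655]
tcp_rot: [-0.024, 1.0, -0.0, 0.0]
contact_force: [-1.1, 0.8, 1.2]
opening: -0.0
finger_force: 0.7
```

Call:
send_rows:
  moves: "0 0 0 0 0 0.003 -1; 0 0 0 0 0 0.003 -1"

```text
time: 6.7
eef_pos: [0.4768, -0.2657, 0.0651]
tcp_rot: [-0.024, 1.0, -0.0, -0.0]
contact_force: [-0.6, 0.8, 2.4]
opening: 0.002
finger_force: 1.6
```

Call:
send_rows:
  moves: "0 0 0 0 0 0.003 -1; 0 0 0 0 0 0.003 -1"

```text
time: 6.95
eef_pos: [0.4768, -0.2657, 0.065]
tcp_rot: [-0.024, 1.0, 0.0, -0.0]
contact_force: [-2.7, 1.7, 6.6]
opening: 0.007
finger_force: 3.2
```

The force has risen and the round key is at its stop (0.065). Lift and go to the square key.

Call:
send_rows:
  moves: "0 0 0 0 0 -0.08 -1; 0 0 0 0 0 -0.15 -1; 0 0 0 0 0 -0.15 -1; 0 0 0 0 0.2 -0.15 -1; 0 0 0 0 0.399 -0.15 -1; 0 0 0 0 0.399 -0.15 -1; 0 0 0 0 0.399 -0.15 -1; 0 0 0 0 0.399 -0.1 -1; 0 0 0 0 0.399 -0.06 -1; 0 0 0 0 0.399 -0.06 -1; 0 0 0 0 0.399 -0.06 -1"

```text
time: 8.32
eef_pos: [0.4729, -0.1862, 0.0761]
tcp_rot: [-0.024, 1.0, 0.0, -0.0]
contact_force: [-0.5, -0.3, -0.2]
opening: 0.003
finger_force: 0.0
```

Call:
send_rows:
  moves: "0 0 0 0 0 0.006 -1; 0 0 0 0 0 0.012 -1; 0 0 0 0 0 0.018 -1; 0 0 0 0 0 0.025 -1; 0 0 0 0 0 0.025 -1"

```text
time: 8.95
eef_pos: [0.473, -0.1859, 0.0714]
tcp_rot: [-0.024, 1.0, -0.0, 0.0]
contact_force: [-0.1, -0.8, 1.6]
opening: -0.004
finger_force: 0.7
```

Call:
send_rows:
  moves: "0 0 0 0 0 0.005 -1; 0 0 0 0 0 0.01 -1; 0 0 0 0 0 0.015 -1; 0 0 0 0 0 0.02 -1; 0 0 0 0 0 0.025 -1; 0 0 0 0 0 0.029 -1; 0 0 0 0 0 0.029 -1"

```text
time: 9.82
eef_pos: [0.473, -0.1859, 0.0654]
tcp_rot: [-0.024, 1.0, -0.0, 0.0]
contact_force: [0.3, 0.5, 0.8]
opening: 0.004
finger_force: 0.6
```

Call:
send_rows:
  moves: "0 0 0 0 0 0.003 -1; 0 0 0 0 0 0.003 -1"

```text
time: 10.07
eef_pos: [0.473, -0.1859, 0.0651]
tcp_rot: [-0.024, 1.0, -0.0, 0.0]
contact_force: [-0.4, 0.5, 2.6]
opening: 0.002
finger_force: 1.5
```

Call:
send_rows:
  moves: "0 0 0 0 0 0.003 -1; 0 0 0 0 0 0.003 -1"

```text
time: 10.32
eef_pos: [0.473, -0.186, 0.065]
tcp_rot: [-0.024, 1.0, 0.0, -0.0]
contact_force: [-1.7, 0.9, 6.0]
opening: -0.001
finger_force: 3.3
```

The square key is at its stop. Next is the bar.

Call:
send_rows:
  moves: "0 0 0 0 0 -0.08 -1; 0 0 0 0 0 -0.15 -1; 0 0 0 0 0 -0.15 -1; 0 0 0 0 -0.25 -0.15 -1; 0 0 0 0.003 -0.5 -0.15 -1; 0 0 0 0.005 -0.772 -0.15 -1; 0 0 0 0.005 -0.772 -0.15 -1; 0 0 0 0.005 -0.772 -0.15 -1; 0 0 0 0.005 -0.772 -0.1 -1; 0 0 0 0.005 -0.772 -0.06 -1; 0 0 0 0.005 -0.772 -0.06 -1; 0 0 0 0.005 -0.772 -0.06 -1"

```text
time: 11.82
eef_pos: [0.4795, -0.3399, 0.0763]
tcp_rot: [-0.025, 1.0, 0.0, -0.0]
contact_force: [-1.1, -0.4, -0.1]
opening: 0.001
finger_force: 0.0
```

Call:
send_rows:
  moves: "0 0 0 0 0 0.006 -1; 0 0 0 0 0 0.012 -1; 0 0 0 0 0 0.018 -1; 0 0 0 0 0 0.025 -1; 0 0 0 0 0 0.025 -1"

```text
time: 12.45
eef_pos: [0.4795, -0.3403, 0.0715]
tcp_rot: [-0.024, 1.0, -0.0, 0.0]
contact_force: [-0.5, -0.7, 1.6]
opening: -0.0
finger_force: 0.8
```

Call:
send_rows:
  moves: "0 0 0 0 0 0.005 -1; 0 0 0 0 0 0.01 -1; 0 0 0 0 0 0.015 -1; 0 0 0 0 0 0.02 -1; 0 0 0 0 0 0.025 -1; 0 0 0 0 0 0.029 -1; 0 0 0 0 0 0.029 -1"

```text
time: 13.32
eef_pos: [0.4794, -0.3403, 0.0654]
tcp_rot: [-0.024, 1.0, -0.0, 0.0]
contact_force: [-1.3, -0.7, 1.3]
opening: -0.004
finger_force: 0.7
```

Call:
send_rows:
  moves: "0 0 0 0 0 0.003 -1; 0 0 0 0 0 0.003 -1"

```text
time: 13.58
eef_pos: [0.4795, -0.3403, 0.0651]
tcp_rot: [-0.024, 1.0, -0.0, 0.0]
contact_force: [-1.0, -0.7, 2.9]
opening: -0.002
finger_force: 1.4
```

Call:
send_rows:
  moves: "0 0 0 0 0 0.003 -1; 0 0 0 0 0 0.003 -1"

```text
time: 13.82
eef_pos: [0.4795, -0.3403, 0.065]
tcp_rot: [-0.024, 1.0, -0.0, -0.0]
contact_force: [-1.9, 0.2, 5.8]
opening: 0.004
finger_force: 2.9
```

All three keys are at their stops. I'll raise the tool and check.

Call:
send_rows:
  moves: "0 0 0 0 0 -0.1 -1; 0 0 0 0 0 -0.3 -1; 0 0 0 0 0 -0.5 -1; 0 0 0 0 0 -0.6 -1; 0 0 0 0 0 -0.6 -1; 0 0 0 0 0 -0.6 -1"

```text
time: 14.58
eef_pos: [0.4786, -0.3394, 0.1824]
tcp_rot: [-0.024, 1.0, 0.001, -0.001]
contact_force: [-0.3, 0.2, -0.3]
opening: 0.001
finger_force: 0.0
```

```bash
python3 -c "
from h import *
shot('wrist','pics/w2.png');shot('scene','pics/s2.png')
a=cv2.imread('pics/w2.png');b=cv2.imread('pics/s2.png')[170:320,230:430]
cv2.imwrite('pics/m2.png',np.vstack([cv2.resize(a,(480,300)),cv2.resize(b,(480,300))]))"
```

```text
(no output)
```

View pics/m2.png

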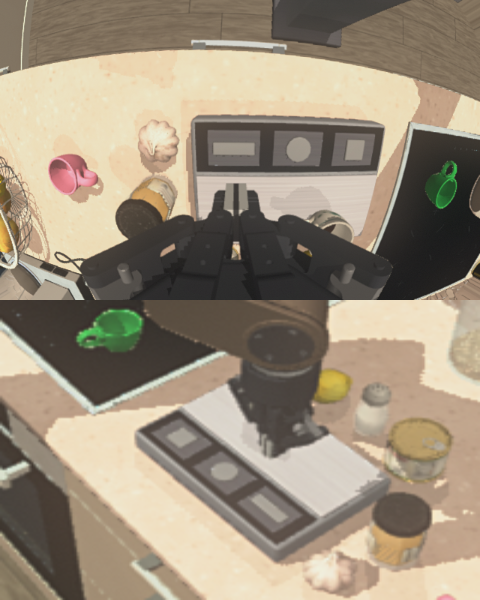

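The keys at (233,149), (298,149) and (354,150) sit low in their frames. The cup at (330,228) and the other items are standing undisturbed, and the tool is clear.

```bash
python3 -c "
from plant import ctrl
print(ctrl.sign_off())"
```

```text
the job is handed in; nothing more can be done
None
```

I pressed the round, square and bar keys in that order, each gently to its stop (about 6–7 N measured), then raised the tool clear with the cup and other items undisturbed, and handed the job in at about 15 s.

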